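# Eject the used tip cartridge and hold the inspection flap at the pointer

## Task

Push the tip unit's ejector slide so that the used cartridge drops into the catch tray, without touching the cartridge itself, and let the slide spring back. Then, with the fingers on its grip tab, lift the inspection flap until it stands at the same angle as the steel pointer beside it, and finish while still holding it steady there (it falls shut if let go) so that the bay can be looked into. Leave the pointer's setting and the other things on the table alone.

Things in the scene. Friction and masses are not known exactly. Their poses are not given: they have to be found in the camera images.
- unit: The tip unit, fixed to the table: a white open-topped housing 160 (x) x 150 (y) x 90 mm high covered by a grey flap; origin at the centre of the housing's underside, on the table. Its x axis points from its front (grip tab, robot's side) to its far side (hinge), y to its left, z up. Along its right side runs the cartridge lane.
- lane_exit (a point): Open far end of the cartridge lane, on its floor, 45 mm above the table: unit x = +45, y = -115 mm. The lane is an open-topped aluminium channel along unit x, from x = -85 to +45 mm, 39 mm wide over its walls; walls and small retaining lips reach 64 mm above the table.
- ejector (a joint): Ejector slide in the lane, in m: 0 = home, 0.050 = pushed fully in towards unit +x. A spring resists with about 2 N at home and 8 N fully in, and brings it back. Pushing it about 0.045 or more drops the cartridge out of the exit.
- ejector_tab (a point): Centre of the push area on the front face (unit -x side) of the ejector's upright steel thumb tab, 100 mm above the table. The tab is 28 mm wide (y), 8 mm thick (x), and reaches from 65 to 115 mm above the table; push it along unit +x. The point moves with the slide.
- cartridge: Used tip cartridge, loose white block 36 (x) x 24 (y) x 14 mm, 20 to 45 g, lying in the lane ahead of the ejector, under two small lips; origin at the centre of its underside.
- tray: Shallow open aluminium catch tray, fixed, 130 (x) x 120 (y) x 30 mm high, 3 mm walls, under and beyond the lane's exit; origin at the centre of its underside.
- flap (a joint): Inspection flap angle in rad: 0 = shut (level), grows as the front edge is lifted; up to 1.3. It turns freely and falls shut by its weight (300 g; about 1.4 N up at the tab carries it).
- flap_tab (a point): Grip point in the middle of the flap's grip tab: a grey bar 12 mm wide (y), 14 mm tall, sticking out 52 mm beyond the flap's front edge in its plane, at unit y = 0. The point is 18 mm from its free end, 192 mm from the hinge, 93 mm above the table when shut. Pinch it across y from above; it may turn between the fingers as the flap swings. x axis: along the flap to the hinge.
- flap_hinge (a point): Point on the flap's hinge line (which runs along unit y), at its middle: unit x = +80 mm, 93 mm above the table. The flap is 150 mm wide, 158 mm long, 6 mm thick.
- pointer (a joint): Setting of the steel pointer in rad, measured just like the flap's angle (0 = level, about the same hinge line): the angle to which the flap is to be raised, between 0.35 and 0.75. Stiff; not to be moved.
- pointer_tip (a point): Free end of the pointer, a steel bar 110 mm long, 6 mm wide, 8 mm tall, pivoted on the flap's hinge line 93 mm to the left (unit +y) of the flap's middle. Its x axis lies along the bar, towards the pivot.
- pouch_a: Sealed flat pouch 110 x 32 x 8 mm, loose on the table near the unit's front; bystander.
- pouch_b: Another such pouch, bystander.
- jar: Amber jar, 52 mm diameter, 60 mm high, left of the unit; bystander.
- cup: Small steel cup, 60 mm diameter, 55 mm high, behind the unit; bystander.
- bottle: Clear bottle, 64 mm diameter, 190 mm high, standing left of the unit and nearer the robot; bystander.
- scaler: Steel hand instrument, 160 mm long, lying right of the unit; bystander.
Not all that is in view belongs to the job. Of the things shaped like the cartridge, the white one is meant.

How it is judged:
By the outcome, as a careful person would: the job done as asked, in the order asked, and still so for the second after the job is handed in, while the arm keeps its last pose, push and grip.
It also fails if it takes over 48 s, if anything falls off the work surface, if the arm or the gripper's body presses on something with over 40 N, if the wrist force passes 120 N, or if a joint passes its speed limit or range.

## Robot

A 6-joint arm with a two-finger parallel gripper is mounted at the origin on the work surface. World frame = base frame: x ahead of the robot, y to its left, z up, the work surface at z = 0. Lengths are in m, angles in rad, forces in N, time in s.
With the tool pointing down it reaches from about 0.425 to 0.95 m from the base axis. Payload 3.5 kg.
Tool frame: the origin (TCP) lies between the finger pads; the fingertips stand 19 mm ahead of it and the grasp point (between the pads) is the TCP (ctrl.nose_length is the distance from the TCP to the fingertips, in m); z points along the fingers, y is the line along which they close (so a half turn about z gives the same grasp; the last joint's range is limited). The gripper opens to 85 mm and grips with 20 to 120 N. Pads are 22 mm wide; open, the fingers measure 114 mm over their backs; the gripper's body (76 mm by 85 mm) begins 54 mm behind the grasp point. The pads swing forward as they close: fully open they stand 13 mm farther back than shut.
Start: joints at [-1.317, 0.286, 1.577, -0, 1.279, -0.15], TCP at [0.265, -0.621, 0.25] pointing down, gripper open.
Joint ranges: [-2.77, 2.77], [-0.9, 2.22], [0.21, 2.48], [-1.53, 4.67], [0.24, 2.81], [-2.84, 2.84]. Speed limits (rad/s): [2.79, 2.79, 3.14, 3.14, 3.14, 3.14].

## Interface

Orientations are given as a unit quaternion [x, y, z, w].
In Python, from plant import ctrl gives the robot as it stands.
- The arm moves only by the tool apply_moves, never from a script. Its argument "series" is a list of rows, each a list of 6 numbers: the shift along the world's x, y, z scaled (see below), then the turn, a rotation vector about the world's x, y, z scaled (see below). A call has 1 to 20 rows; each row is the pose to reach, as a shift and turn from the pose commanded when the call began; what a row does not reach only later rows make up. The controller multiplies each number of a shift by 0.8 m and each number of a turn by 45 degrees. A row lasts 1/8 s, in which the tool goes at most 62.5 mm and 10.7 degrees, less where a joint would pass 70% of its speed; a pose out of reach is approached as far as the arm can. A call with a number of a shift or a turn outside -1 to 1 is refused whole. A call with a gripper value outside its range is refused whole. "jaw" is the opening, from 0 (shut) to 1 (fully open), set as the call begins (left out, the last holds). The fingers move at their own pace and stop on an object; "squeeze" is the grip in N (left out, the last holds). Time passes only in rows, so rows that repeat a pose let the fingers close. It gives the time, the measured TCP pose, the force, the opening and the grip force at its end, in the units of the state.
- ctrl.get_state(): the state, without advancing time (a new reading comes with each control period).
- ctrl.read_camera(name): name is "side" or "top" or "wrist"; returns the picture (384x512x3 uint8, red, green, blue); there is no depth.
- ctrl.get_calibration(name): a dict with "fx", "fy", "cx", "cy" (pixels), "xyz" and "orientation" of the camera in the world; the wrist camera has in their place "hand_eye" (4x4, takes a point from camera to tool coordinates, whose origin is the TCP and whose axes are the flange's). Camera axes: x right, y up, looking along -z (the intrinsics and any distortion apply to the point x, -y, -z); pixel columns grow to the right and rows downward; lengths in m; the calibration is good to about 2 mm. A picture is of the moment at which its call begins: read the wrist's pose just before it. get_calibration takes no time and is no camera call.
- ctrl.sign_off(): hands the job in; it is judged then, once.
Trained networks look in the newest picture that a camera, given by its name, has taken for a name from the list of things; names that differ only in an ending like _2 or _b are one class to them, and where a whole thing is asked for, a point or a joint stands for the part that bears it (a point fixed in the world has none). Each returns a list of dicts, best first, with "p" (0 to 1); they miss things now and then, are a little off and sometimes report something else, mostly with a low value. They report only what shows in the picture. A call takes as long as a camera call. They do not tell look-alikes from the thing itself.
- ctrl.boxes_of(thing, camera): "xy" ([column, row] as shares, 0 to 1, of the picture: columns of its width, rows of its height, amid what is visible of it).
- ctrl.silhouettes(thing, camera): "pixels" (384x512 bool, what is visible of it) and "xy" ([column, row] as shares, 0 to 1, of the picture: columns of its width, rows of its height, amid what is visible of it).
The state is a dict: "time": time; "qpos": joint angles; "dq": joint speeds; "joint_efforts": joint torques, N m; "eef_pos": TCP position; "tcp_rot": TCP orientation; "contact_force": force on the tool from outside, world axes, zero at the start; "wrist_torque": the same for the moment, N m; "opening": opening from 0.0 (shut) to 1.0 (fully open); "finger_force": force on a finger pad.
Only numpy, scipy, OpenCV 4.12 (cv2) and the standard library are available. Lean on these libraries where they do the work, as an engineer would, in place of code of your own. Each camera call takes 0.05 s, during which the arm holds its last target. There are 200 camera calls.

## Working session

There is one attempt and no reset: what is moved stays moved. The work goes in short steps, Python scripts to look and compute and a tool call to move; the robot and the scene stay as the last step left them, time stands still between calls to the robot, and variables do not carry over. Pictures are saved under pics/ and viewed, at most 10 in all, crops included, and the job is handed in when it is done.

Besides the shell and the picture viewer there is one more tool, called after ">>>" as name(argument=value, ...) on one line, values as JSON. apply_moves: Moves the arm, as the interface text tells. Shifts and turns lie within -1 to 1; 1 stands for 0.8 m of shift or 45 degrees of turn. Its arguments: {"type":"object","properties":{"series":{"type":"array"},"jaw":{"type":"number"},"squeeze":{"type":"number"}},"required":["series"]}

```bash
mkdir -p pics; ls
python3 - <<'E'
from plant import ctrl
import cv2,numpy as np
for n in ("top","side"):
    im=ctrl.read_camera(n); cv2.imwrite(f"pics/{n}0.png",cv2.cvtColor(im,cv2.COLOR_RGB2BGR))
    print(n,ctrl.get_calibration(n))
    for t in ("unit","ejector_tab","cartridge","tray","flap_tab","flap_hinge","pointer_tip","lane_exit"):
        print(t,[(np.round([d["xy"][0]*512,d["xy"][1]*384],1).tolist(),round(d["p"],2)) for d in ctrl.boxes_of(t,n)])
print(ctrl.get_calibration("wrist"),ctrl.get_state()["time"],ctrl.get_state()["tcp_rot"])
E
```

```text
pics
top {'fx': 403.73837562135844, 'fy': 403.73837562135844, 'cx': 256.0454258718683, 'cy': 194.6761113570565, 'xyz': array([0.49674036, 0.02893272, 1.06906561]), 'orientation': array([-0.02970785,  0.0432519 ,  0.71497862, -0.69717451])}
unit [([293.3, 200.6], 0.71)]
ejector_tab [([251.6, 267.0], 0.74), ([338.5, 209.3], 0.69), ([289.4, 201.6], 0.56)]
cartridge [([379.5, 137.8], 0.71)]
tray []
flap_tab [([290.5, 200.1], 0.82)]
flap_hinge [([290.7, 196.2], 0.89), ([336.8, 211.9], 0.54)]
pointer_tip [([249.7, 264.1], 0.56)]
lane_exit [([293.9, 195.1], 0.5)]
side {'fx': 379.3749740178893, 'fy': 379.3749740178893, 'cx': 249.8772845376898, 'cy': 192.98721141273808, 'xyz': array([ 0.48990829, -0.632256  ,  0.66564528]), 'orientation': array([ 0.39985978, -0.02933284, -0.06618548,  0.91371288])}
unit [([258.5, 232.6], 0.96)]
ejector_tab [([243.2, 265.5], 0.79)]
cartridge [([278.0, 259.0], 0.47), ([198.2, 272.2], 0.47), ([245.2, 259.1], 0.32)]
tray [([320.4, 272.1], 0.78)]
flap_tab [([253.5, 209.6], 0.56)]
flap_hinge [([256.4, 213.5], 0.85), ([242.9, 259.5], 0.38)]
pointer_tip [([267.8, 171.2], 0.54), ([192.0, 311.8], 0.33)]
lane_exit [([254.4, 232.1], 0.64), ([190.8, 158.0], 0.59)]
{'fx': 288.94580181476454, 'fy': 288.94580181476454, 'cx': 256.5953551836858, 'cy': 191.14999154095324, 'hand_eye': array([[-4.97290095e-05,  9.64558132e-01,  2.63870438e-01,
         6.64700095e-02],
       [ 9.99999978e-01, -5.60978759e-06,  2.08966093e-04,
         5.95102689e-04],
       [ 2.03040202e-04,  2.63870443e-01, -9.64558110e-01,
        -1.22822351e-01],
       [ 0.00000000e+00,  0.00000000e+00,  0.00000000e+00,
         1.00000000e+00]])} 0.9 [9.79684523e-01 2.00544847e-01 3.20120124e-06 1.18669145e-05]
```

View both.

Run:
```python
import cv2
for n in("top","side"):
    cv2.imwrite(f"pics/{n}0b.png",cv2.resize(cv2.imread(f"pics/{n}0.png"),(800,600),interpolation=cv2.INTER_CUBIC))
```

```text
(no output)
```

View pics/top0b.png

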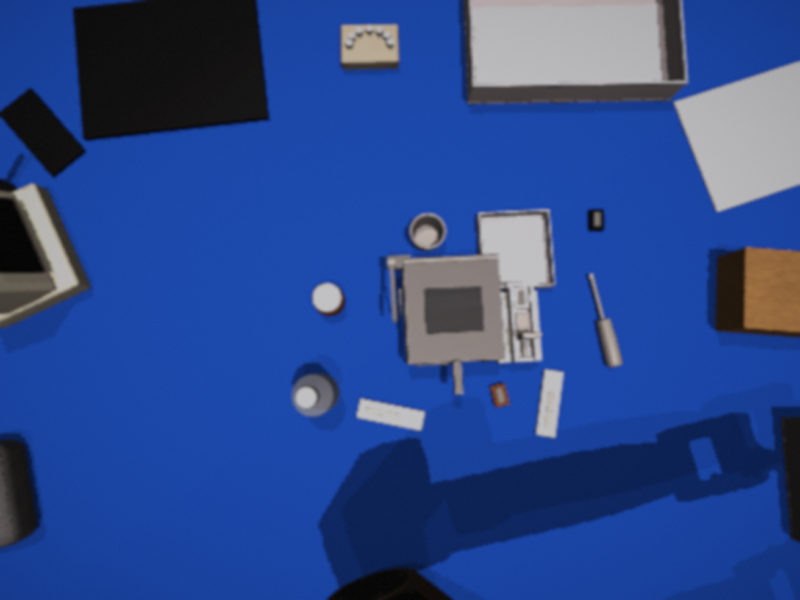

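View pics/side0b.png

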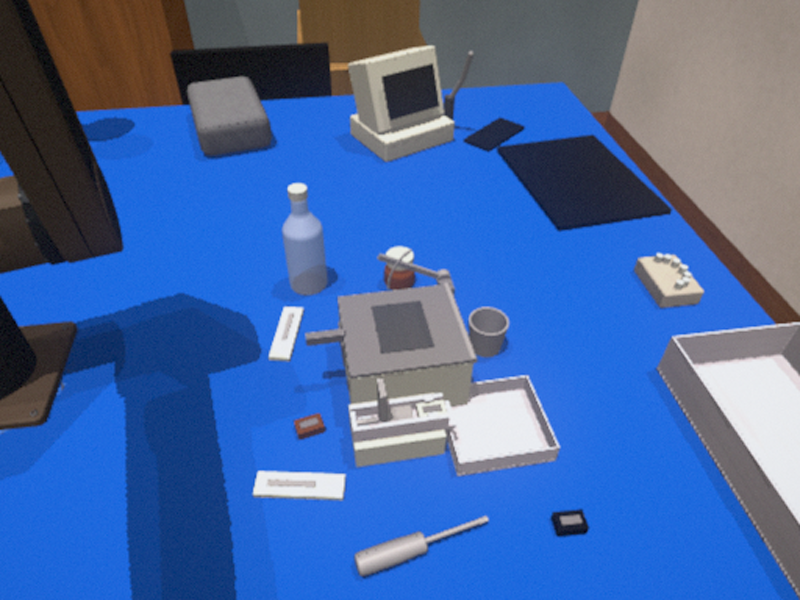

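```bash
cat > h.py <<'E'
import numpy as np
from scipy.spatial.transform import Rotation as R
from scipy.optimize import least_squares
from plant import ctrl
def cam(n):
    c=ctrl.get_calibration(n)
    if n=="wrist":
        s=ctrl.get_state(); T=np.eye(4); T[:3,:3]=R.from_quat(s["tcp_rot"]).as_matrix(); T[:3,3]=s["eef_pos"]
        M=T@c["hand_eye"]; return c,M[:3,:3],M[:3,3]
    return c,R.from_quat(c["orientation"]).as_matrix(),np.array(c["xyz"])
def proj(C,p):
    c,r,t=C; q=(np.asarray(p)-t)@r
    return np.stack([c["cx"]+c["fx"]*q[...,0]/-q[...,2], c["cy"]+c["fy"]*-q[...,1]/-q[...,2]],-1)
def ray(C,uv,z):
    c,r,t=C; d=r@np.array([(uv[0]-c["cx"])/c["fx"],-(uv[1]-c["cy"])/c["fy"],-1]); return t+d*(z-t[2])/d[2]
def world(p,q):  # unit->world
    c,s=np.cos(q[2]),np.sin(q[2]); p=np.asarray(p,float)
    return np.stack([q[0]+c*p[...,0]-s*p[...,1],q[1]+s*p[...,0]+c*p[...,1],p[...,2]],-1)
E
python3 - <<'E'
from h import *
fl=np.array([[80,75,96],[80,-75,96],[-78,-75,96],[-78,75,96],[-130,0,98]])/1e3
top=np.array([[402,258],[498,255],[503,360],[408,364],[459,394],[394,320]])*.64
side=np.array([[452,287],[473,360],[346,377],[338,296],[307,337],[380,257]])*.64
C={n:cam(n) for n in("top","side")}
def pts(q): return np.vstack([world(fl,q),world([[.08-.11*np.cos(q[3]),.093,.093+.11*np.sin(q[3])]],q)])
f=lambda q:np.concatenate([(proj(C["top"],pts(q))-top).ravel(),(proj(C["side"],pts(q))-side).ravel()])
s=least_squares(f,[.55,-.06,0,.5]);q=s.x
print(q,np.round(s.fun.reshape(-1,2),1).tolist())
a,b=(np.array(x)*.64 for x in((527,336),(382,398)))
g=lambda e:np.concatenate([proj(C["top"],world([e[0],e[1],.115],q))-a,proj(C["side"],world([e[0],e[1],.095],q))-b])
s=least_squares(g,[-.05,-.115]);print("tab",s.x,s.fun,world([*s.x,.1],q))
print("z0 cams",C["top"][2],C["side"][2])
E
```

```text
[ 0.58714484 -0.07420112  0.00530448  0.4945773 ] [[1.2, 1.2], [0.9, 1.4], [0.9, -1.1], [-0.5, -1.7], [-1.1, -0.0], [0.3, -0.3], [-3.0, -1.3], [0.1, 0.9], [2.4, -0.8], [0.9, -0.1], [-1.2, -0.5], [-0.3, 0.1]]
tab [-0.04393558 -0.11127721] [ 1.48973851 -0.74704384 -0.70556148 -1.40158133] [ 0.54380014 -0.18570982  0.1       ]
z0 cams [0.49674036 0.02893272 1.06906561] [ 0.48990829 -0.632256    0.66564528]
```

Cartridge look-alikes in the top view (800x600) are white in the lane at (521,320), red at (499,394) and black at (596,219). I choose the white one, ahead of the tab at (527,336). I'll check it close up with the wrist camera from staging.

>>> apply_moves(series=[[0.269, 0.5425, -0.0625, 0, 0, -0.51], [0.269, 0.5425, -0.0625, 0, 0, -0.51], [0.269, 0.5425, -0.0625, 0, 0, -0.51], [0.269, 0.5425, -0.0625, 0, 0, -0.51], [0.269, 0.5425, -0.0625, 0, 0, -0.51], [0.269, 0.5425, -0.0625, 0, 0, -0.51], [0.269, 0.5425, -0.0625, 0, 0, -0.51], [0.269, 0.5425, -0.0625, 0, 0, -0.51], [0.269, 0.5425, -0.0625, 0, 0, -0.51], [0.269, 0.5425, -0.0625, 0, 0, -0.51], [0.269, 0.5425, -0.0625, 0, 0, -0.51], [0.269, 0.5425, -0.0625, 0, 0, -0.51]], jaw=0)

```text
time: 2.4
eef_pos: [0.4801, -0.1879, 0.2005]
tcp_rot: [1.0, 0.001, 0.0, 0.0]
contact_force: [-0.3, -0.0, 0.1]
opening: -0.003
finger_force: 0.0
```

Run:
```python
from h import *
import cv2
C=cam("wrist"); im=ctrl.read_camera("wrist")
q=[0.587,-0.0742,0.0053]
for p in ([-.048,-.115,.115],[-.048,-.115,.1],[-.130,0,.098],[-.078,-.075,.096],[.08,-.075,.096],[.045,-.115,.045]): print(p,np.round(proj(C,world(p,q))*1.5625))
cv2.imwrite("pics/w1.png",cv2.resize(cv2.cvtColor(im,cv2.COLOR_RGB2BGR),(800,600),interpolation=cv2.INTER_CUBIC)); s=ctrl.get_state();print(s,ctrl.nose_length)
```

```text
[-0.048, -0.115, 0.115] [403. 192.]
[-0.048, -0.115, 0.1] [403. 191.]
[-0.13, 0, 0.098] [188. 349.]
[-0.078, -0.075, 0.096] [324. 252.]
[0.08, -0.075, 0.096] [ 306. -126.]
[0.045, -0.115, 0.045] [402.  12.]
{'time': 2.45, 'qpos': array([-5.69634449e-01, -1.96894689e-02,  2.01088891e+00, -3.68812126e-05,
        1.15013249e+00,  9.99738254e-01]), 'dq': array([ 6.83545690e-03,  8.58793302e-05,  6.15368436e-04,  1.24351197e-03,
       -8.45137502e-04,  1.49477372e-03]), 'joint_efforts': array([ 4.32205643e-02, -2.70134479e+01, -2.77894485e+01,  1.42955116e-03,
       -9.35940784e-05, -7.95807464e-04]), 'eef_pos': array([ 0.48016163, -0.18771038,  0.20045433]), 'tcp_rot': array([9.99999733e-01, 7.19340141e-04, 1.00638484e-04, 8.45548250e-05]), 'contact_force': array([-0.05350237, -0.66278203, -0.27766654]), 'wrist_torque': array([ 0.01040349, -0.02560893,  0.0405479 ]), 'finger_force': 0.0, 'opening': -0.0035193312649458657} 0.019
```

View pics/w1.png

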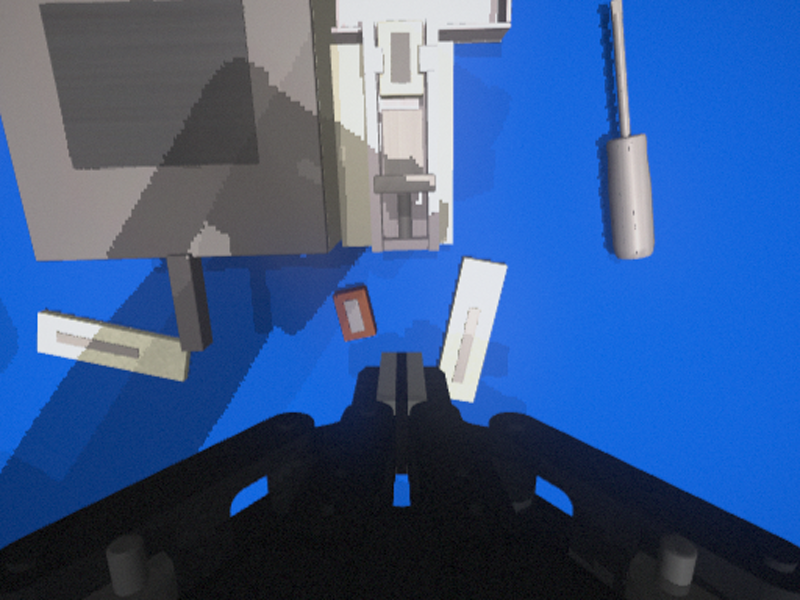

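The wrist view shows the white cartridge in the lane at (400,58) under its lips. The red look-alike is outside at (353,313). The thumb tab is at (405,183), where predicted, and the flap tab's end at (192,350) is about 2 mm to the right of my fit. I'll descend behind the tab and approach.

>>> apply_moves(series=[[0, -0.0025, -0.06, 0, 0, 0], [0, -0.0025, -0.117, 0, 0, 0], [0, -0.0025, -0.117, 0, 0, 0], [0.03, -0.0025, -0.117, 0, 0, 0], [0.05, -0.0025, -0.117, 0, 0, 0], [0.06, -0.0025, -0.117, 0, 0, 0], [0.07, -0.0025, -0.117, 0, 0, 0], [0.08, -0.0025, -0.117, 0, 0, 0], [0.08, -0.0025, -0.117, 0, 0, 0]])

```text
time: 3.58
eef_pos: [0.5443, -0.1885, 0.1067]
tcp_rot: [1.0, 0.002, -0.001, -0.0]
contact_force: [-3.4, 0.3, 3.3]
opening: 0.0
finger_force: 1.8
```

>>> apply_moves(series=[[0.01, 0, 0, 0, 0, 0], [0.02, 0, 0, 0, 0, 0], [0.03, 0, 0, 0, 0, 0], [0.04, 0, 0, 0, 0, 0], [0.046, 0, 0, 0, 0, 0], [0.046, 0, 0, 0, 0, 0], [0.046, 0, 0, 0, 0, 0]])

```text
time: 4.45
eef_pos: [0.5787, -0.1877, 0.1064]
tcp_rot: [1.0, 0.002, -0.004, -0.002]
contact_force: [-10.6, 2.8, 8.2]
opening: 0.002
finger_force: 5.4
```

Run:
```python
from h import *
import cv2
C=cam("wrist"); im=ctrl.read_camera("wrist"); im2=ctrl.read_camera("side")
a=cv2.resize(im,(400,300)); b=cv2.resize(im2[150:330,160:400],(400,300),interpolation=cv2.INTER_CUBIC)
cv2.imwrite("pics/p2.png",cv2.cvtColor(np.hstack([a,b]),cv2.COLOR_RGB2BGR)); print(ctrl.get_state()["contact_force"])
```

```text
[-10.18759915   3.11027152   7.00496394]
```

View pics/p2.png

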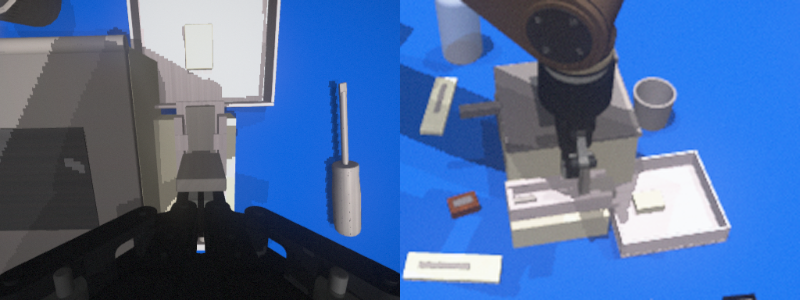

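The cartridge lies in the tray at about (198,45) in the wrist half and (648,200) in the side half. Next I ease the slide back, retreat, rise and move over the flap tab.

>>> apply_moves(series=[[-0.015, 0, 0, 0, 0, 0], [-0.03, 0, 0, 0, 0, 0], [-0.045, 0, 0, 0, 0, 0], [-0.06, 0, 0, 0, 0, 0], [-0.075, 0, 0, 0, 0, 0], [-0.1, 0, 0, 0, 0, 0], [-0.11, 0, 0, 0, 0, 0], [-0.1325, 0, 0.06, 0, 0, 0], [-0.1325, 0, 0.116, 0, 0, 0], [-0.1325, 0.07, 0.116, 0, 0, 0], [-0.1325, 0.142, 0.116, 0, 0, 0], [-0.1325, 0.142, 0.116, 0, 0, 0], [-0.1325, 0.142, 0.116, 0, 0, 0], [-0.1325, 0.142, 0.116, 0, 0, 0]])

```text
time: 6.3
eef_pos: [0.4756, -0.0762, 0.1997]
tcp_rot: [1.0, 0.001, 0.0, 0.0]
contact_force: [-0.1, -0.2, -0.1]
opening: 0.003
finger_force: 0.0
```

>>> apply_moves(series=[[0, 0, 0, 0, 0, 0], [0, 0, 0, 0, 0, 0], [0, 0, 0, 0, 0, 0]], jaw=0.6)

```text
time: 6.68
eef_pos: [0.4752, -0.0754, 0.1994]
tcp_rot: [1.0, 0.001, -0.0, -0.0]
contact_force: [-0.0, 0.3, 0.1]
opening: 0.597
finger_force: 0.0
```

Run:
```python
from h import *
import cv2
C=cam("wrist"); im=ctrl.read_camera("wrist"); s=ctrl.get_state();print(s["eef_pos"],s["opening"],s["time"])
q=[0.587,-0.0755,0.0053]
for p in ([-.130,.006,.1],[-.130,-.006,.1],[-.078,-.006,.1],[-.078,-.075,.096],[-.078,.075,.096],[-.048,-.115,.115]): print(p,np.round(proj(C,world(p,q))*1.5625))
cv2.imwrite("pics/w3.png",cv2.resize(cv2.cvtColor(im,cv2.COLOR_RGB2BGR),(800,600),interpolation=cv2.INTER_CUBIC))
```

```text
[ 0.47521688 -0.07534695  0.19945784] 0.5995031695818809 6.725
[-0.13, 0.006, 0.1] [390. 343.]
[-0.13, -0.006, 0.1] [413. 343.]
[-0.078, -0.006, 0.1] [413. 244.]
[-0.078, -0.075, 0.096] [550. 243.]
[-0.078, 0.075, 0.096] [252. 243.]
[-0.048, -0.115, 0.115] [660. 181.]
```

View pics/w3.png

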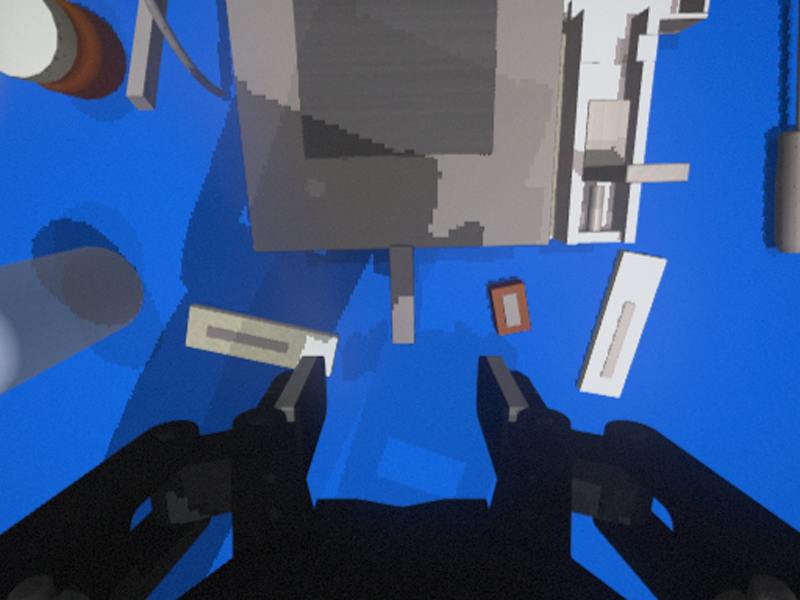

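The slide is home again. Its tab reads about (657,173) against (660,181) predicted, and the flap tab's end at (402,343) matches. Before gripping I take one better, tilted look at the pointer at upper left, (141,100).

>>> apply_moves(series=[[0.05, -0.02, 0.05, 0.2, 0, 0], [0.156, -0.068, 0.05, 0.4, 0, 0], [0.156, -0.068, 0.025, 0.6, 0, 0], [0.156, -0.068, 0.025, 0.8, 0, 0], [0.156, -0.068, 0.025, 1, 0, 0], [0.156, -0.068, 0.025, 1, 0, 0], [0.156, -0.068, 0.025, 1, 0, 0], [0.156, -0.068, 0.025, 1, 0, 0]])

```text
time: 7.72
eef_pos: [0.6004, -0.1288, 0.2207]
tcp_rot: [0.924, 0.002, 0.001, -0.382]
contact_force: [0.1, -0.1, 0.9]
opening: 0.6
finger_force: 0.0
```

Run:
```python
from h import *
import cv2,pickle
C=cam("wrist"); im=ctrl.read_camera("wrist"); pickle.dump(C,open("C4.pkl","wb"))
q=[0.587,-0.0755,0.01]
for t in (.4,.5,.6): print(t,np.round(proj(C,world([.08-.11*np.cos(t),.093,.093+.11*np.sin(t)],q))*1.5625))
for p in ([.08,.093,.093],[.08,.075,.096],[.08,-.075,.096],[-.078,.075,.096]): print(p,np.round(proj(C,world(p,q))*1.5625))
cv2.imwrite("pics/w4.png",cv2.resize(cv2.cvtColor(im,cv2.COLOR_RGB2BGR),(800,600),interpolation=cv2.INTER_CUBIC))
```

```text
0.4 [334. 332.]
0.5 [322. 329.]
0.6 [309. 324.]
[0.08, 0.093, 0.093] [379. 177.]
[0.08, 0.075, 0.096] [395. 176.]
[0.08, -0.075, 0.096] [644. 175.]
[-0.078, 0.075, 0.096] [396. 398.]
```

View pics/w4.png

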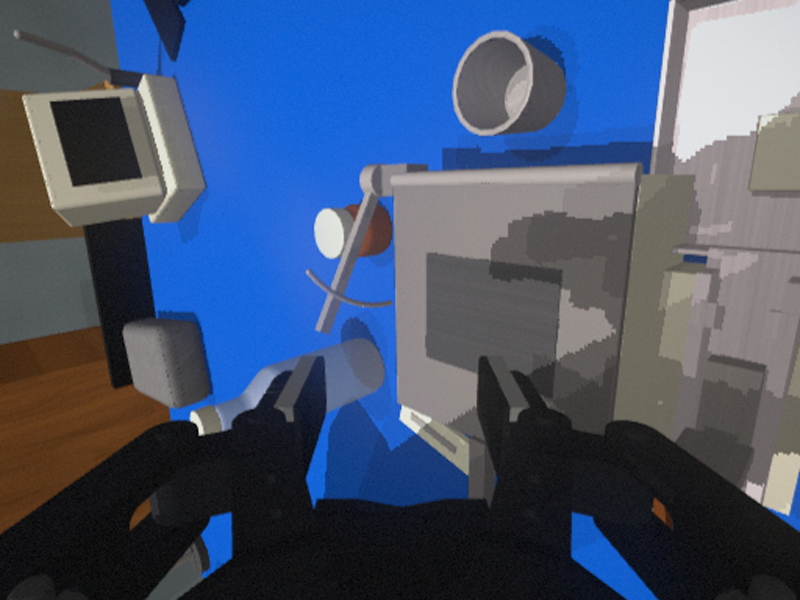

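The tilted view shows the pointer from its hub at about (373,180) to its tip at about (322,330), beside the flap. I'll fit the bar's edges numerically.

Run:
```python
from h import *
import cv2,pickle
C=pickle.load(open("C4.pkl","rb"))
im=cv2.cvtColor(cv2.imread("pics/w4.png"),cv2.COLOR_BGR2HSV).astype(float)
cl=[]
for r in list(range(200,262,6))+list(range(312,326,4)):
    x0=373-51*(r-183)/146
    row=im[r,int(x0)-16:int(x0)+17]; g=np.where(row[:,1]<75)[0]  # grey = low saturation
    if len(g): print(r,int(x0)-16+g.min(),int(x0)-16+g.max(),len(g)); cl.append((r,int(x0)-16+(g.min()+g.max())/2,len(g)))
cl=np.array([c for c in cl if 7<c[2]<18]); 
# fit theta with image shift from flap corners
fl=np.array([[80,75,96],[80,-75,96],[-78,75,96]])/1e3; obs=np.array([[393,182],[640,180],[398,402]])
q=[0.587,-0.0755,0.01]; sh=(obs-proj(C,world(fl,q))*1.5625); print(sh)
off=np.array([-2,4.])
for t in np.arange(.4,.6,.02):
    s=np.linspace(.01,.11,50)
    P=proj(C,world(np.stack([.08-s*np.cos(t),0*s+.093,.093+s*np.sin(t)],-1),q))*1.5625+off
    d=cl[:,1]-np.interp(cl[:,0],P[:,1],P[:,0]); p=np.polyfit(cl[:,0],d,1); print(round(t,2),"mean",d.mean().round(1),"slope*100",(p[0]*100).round(2),"tip",P[-1].round())
```

```text
200 363 377 15
206 348 380 23
212 346 375 24
218 344 372 28
224 342 369 28
230 340 366 27
236 338 364 27
242 336 362 27
248 334 360 27
254 332 358 27
260 341 354 14
312 321 335 15
316 320 334 15
320 319 333 14
324 317 331 12
[[-1.69050983  5.61325295]
 [-3.5011299   4.99439724]
 [ 2.35518766  3.81554864]]
0.4 mean -9.0 slope*100 -8.09 tip [332. 336.]
0.42 mean -7.2 slope*100 -6.39 tip [330. 336.]
0.44 mean -5.3 slope*100 -4.66 tip [327. 335.]
0.46 mean -3.4 slope*100 -2.9 tip [325. 335.]
0.48 mean -1.4 slope*100 -1.1 tip [322. 334.]
0.5 mean 0.5 slope*100 0.74 tip [320. 333.]
0.52 mean 2.6 slope*100 2.62 tip [317. 332.]
0.54 mean 4.7 slope*100 4.54 tip [315. 331.]
0.56 mean 6.8 slope*100 6.51 tip [312. 330.]
0.58 mean 9.0 slope*100 8.52 tip [310. 329.]
```

Both the offset and the slope of the bar give a pointer angle of about 0.494 rad, agreeing with the first fit of 0.495. Next I return and grip the flap tab.

>>> apply_moves(series=[[-0.05, 0.02, 0.02, -0.2, 0, 0], [-0.1, 0.05, 0.02, -0.4, 0, 0], [-0.1575, 0.068, 0, -0.6, 0, 0], [-0.1575, 0.068, 0, -0.8, 0, 0], [-0.1575, 0.068, 0, -1, 0, 0], [-0.1575, 0.068, 0, -1, 0, 0], [-0.1575, 0.068, -0.06, -1, 0, 0], [-0.1575, 0.068, -0.11, -1, 0, 0], [-0.1575, 0.068, -0.157, -1, 0, 0], [-0.1575, 0.068, -0.157, -1, 0, 0], [-0.1575, 0.068, -0.157, -1, 0, 0]])

```text
time: 9.15
eef_pos: [0.4751, -0.0758, 0.0953]
tcp_rot: [1.0, 0.001, 0.001, -0.0]
contact_force: [0.3, 0.0, 0.9]
opening: 0.596
finger_force: 0.0
```

>>> apply_moves(series=[[0, 0, 0, 0, 0, 0], [0, 0, 0, 0, 0, 0], [0, 0, 0, 0, 0, 0], [0, 0, 0, 0, 0, 0], [0, 0, 0, 0, 0, 0], [0, 0, 0, 0, 0, 0]], jaw=0, squeeze=30)

```text
time: 9.9
eef_pos: [0.475, -0.0759, 0.0954]
tcp_rot: [1.0, 0.003, 0.001, 0.001]
contact_force: [-1.9, -2.9, 7.1]
opening: 0.134
finger_force: 32.5
```

>>> apply_moves(series=[[0.0004, 0, 0.012, 0, 0.064, 0], [0.0015, 0, 0.024, 0, 0.127, 0], [0.003, 0, 0.0355, 0, 0.191, 0], [0.0053, 0, 0.047, 0, 0.255, 0], [0.008, 0, 0.059, 0, 0.318, 0], [0.0115, 0, 0.07, 0, 0.382, 0], [0.0155, 0, 0.081, 0, 0.446, 0], [0.02, 0, 0.092, 0, 0.509, 0], [0.0247, 0, 0.103, 0, 0.573, 0], [0.0298, 0, 0.1123, 0, 0.629, 0], [0.0298, 0, 0.1123, 0, 0.629, 0], [0.0298, 0, 0.1123, 0, 0.629, 0], [0.0298, 0, 0.1123, 0, 0.629, 0]])

```text
time: 11.52
eef_pos: [0.4976, -0.0753, 0.1834]
tcp_rot: [0.97, 0.002, -0.244, -0.0]
contact_force: [-1.4, -2.7, 0.3]
opening: 0.131
finger_force: 31.6
```

Run:
```python
from h import *
import cv2
im2=ctrl.read_camera("side"); im=ctrl.read_camera("wrist")
s=ctrl.get_state(); z=R.from_quat(s["tcp_rot"]).as_matrix()[:,2]
print(s["eef_pos"],"pitch",np.arctan2(-z[0],-z[2]),s["contact_force"],s["finger_force"],s["opening"],s["time"])
x,y,_=np.array(s["eef_pos"])
print("angle by height", np.arcsin((s["eef_pos"][2]-.0954+.0023*(1-.88))/.190))
b=cv2.resize(im2[110:320,160:440],(800,600),interpolation=cv2.INTER_CUBIC)
cv2.imwrite("pics/s5.png",cv2.cvtColor(b,cv2.COLOR_RGB2BGR)); cv2.imwrite("pics/w5.png",cv2.cvtColor(im,cv2.COLOR_RGB2BGR))
```

```text
[ 0.49773409 -0.07532779  0.18362287] pitch 0.49343244014367005 [-0.5071119  -4.83773301 -0.66121921] 31.62066400051117 0.13287728883114328 11.625
angle by height 0.48451981842117936
```

View pics/s5.png

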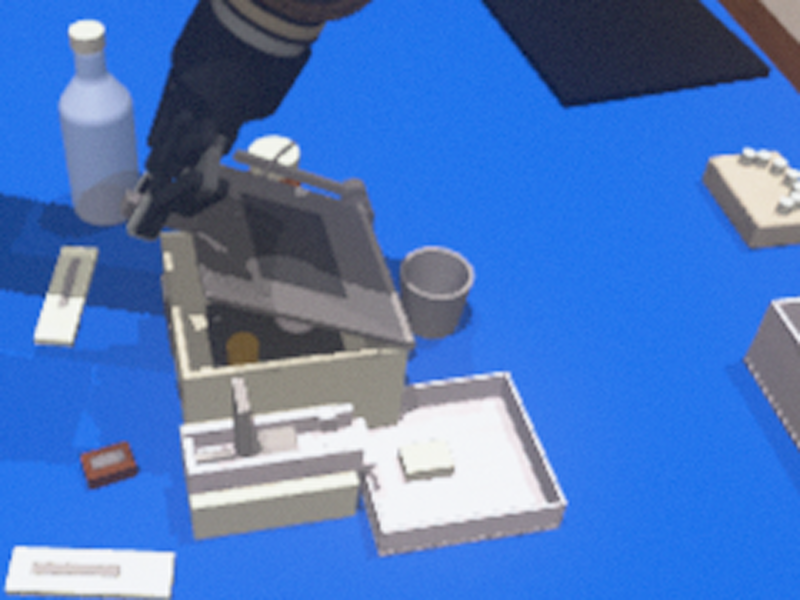

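View pics/w5.png

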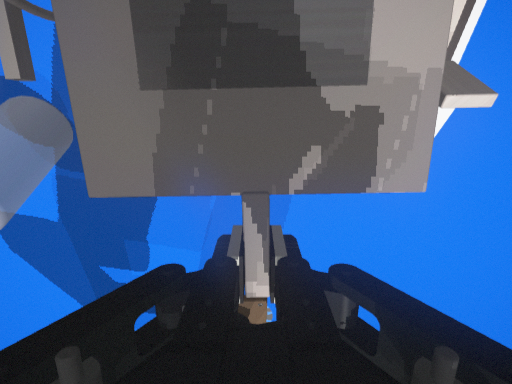

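Run:
```python
from h import *
c=ctrl.get_calibration("wrist"); M=c["hand_eye"]; C=(c,M[:3,:3],M[:3,3])
for uv,z in (((256,297),-.005),((95,196),-.001),((256,193),-.001),((425,191),-.001)): print(uv,ray(C,uv,z))
# side camera: flap angle vs pointer in the same picture, unit pose refit to rims
S=cam("side"); s=lambda a,b:np.array([160+a*.35,110+b*.35])
q0=[.587,-.0755,.01]
def f(p):
    q=[p[0],p[1],p[2]]; t,u=p[3],p[4]
    fl=lambda L,y,h:[.08-L*np.cos(t)+h*np.sin(t),y,.093+L*np.sin(t)+h*np.cos(t)]
    P=world([fl(0,-.075,.003),fl(.158,-.075,.003),[.08-.11*np.cos(u),.093,.093+.11*np.sin(u)],[.08,.093,.093],[-.08,-.075,.09]],q)
    O=np.array([s(410,343),s(203,278),s(237,155),s(357,192),s(184,375)])
    return np.concatenate([(proj(S,P)-O).ravel(),(np.array(p[:3])-q0)/[.003,.003,.01]])
r=least_squares(f,[*q0,.48,.49]);print(r.x,np.round(r.fun,1))
```

```text
(256, 297) [-0.01662343  0.00045431 -0.005     ]
(95, 196) [ 0.03158177 -0.07023723 -0.001     ]
(256, 193) [ 0.03298382  0.00045603 -0.001     ]
(425, 191) [ 0.03392629  0.07425316 -0.001     ]
[ 5.87330114e-01 -7.02189967e-02  2.79478693e-04  5.20959246e-01
  4.76833816e-01] [-0.5  0.   2.8  2.1 -0.4 -0.2 -0.5  0.1 -1.7 -0.4  0.1  1.8 -1. ]
```

>>> apply_moves(series=[[0.0004, 0, 0.0016, 0, 0.006, 0], [0.0004, 0, 0.0016, 0, 0.006, 0], [0.0004, 0, 0.0016, 0, 0.006, 0], [0.0004, 0, 0.0016, 0, 0.006, 0], [0.0004, 0, 0.0016, 0, 0.006, 0], [0.0004, 0, 0.0016, 0, 0.006, 0]])

```text
time: 12.38
eef_pos: [0.4985, -0.0753, 0.185]
tcp_rot: [0.969, 0.002, -0.246, -0.0]
contact_force: [1.9, -4.4, -1.6]
opening: 0.134
finger_force: 31.6
```

Run:
```python
from h import *
s=ctrl.get_state(); z=R.from_quat(s["tcp_rot"]).as_matrix()[:,2]
print(s["eef_pos"],"pitch",np.arctan2(-z[0],-z[2]),np.arcsin((s["eef_pos"][2]-.0951)/.191),s["finger_force"],s["opening"],abs(s["dq"]).max())
print(ctrl.sign_off())
```

```text
[ 0.49845781 -0.07528986  0.18498506] pitch 0.49783500904470523 0.4899733691634929 31.596919298171997 0.13387008036049663 0.0018511140863069723
the job is handed in; nothing more can be done
None
```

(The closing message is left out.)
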